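Push the label plate out over the end of its rest

TASK

The label plate (the one with two holes) has to show its edge for deburring: push it with the fingertips along its lane of the plywood rest until about 40 mm of it sticks out past the rest's open end, lying flat and in line with the lane. Only push it: do not pick it up or tip it off. Leave the plain blank in the other lane and everything else where they are.

Things in the scene. Friction and masses are not known exactly. Their poses are not given: they have to be found in the camera images.
- rest: fixed two-lane plywood rest, 180 mm wide (its x), 300 mm long (its y). Origin: centre of its underside, on the table top. Two flat lanes 78 mm wide run along its y, centre lines at x = -43 and +43 mm; lane floor 40 mm above the table. Three ribs (8 mm wide, 5 mm above the floor, at x = -86, 0, +86 mm) bound the lanes. A strip closes the -y end; the +y end is open
- closed_end (a point): middle of the rest's closed end, at lane floor height (rest frame: x = 0, y = -150 mm, z = +40 mm). Here a strip across both lanes, 10 mm wide (y = -150 to -140 mm), stands 10 mm above the lane floor
- open_end (a point): middle of the edge of the rest's open end, at lane floor height: at x = 0, y = +150 mm, z = +40 mm in the rest's frame; its axes are those of the rest (y points out past the edge, along the lanes)
- label_plate: loose aluminium label plate, 60 mm wide (its x), 130 mm long (its y), 6 mm thick, about 0.12 kg, with a 12 mm round hole on its centre line near each end (52 mm either side of the middle). Lies flat in one of the lanes, length roughly along it, at least 45 mm clear of the closing strip. Origin: centre of its underside; z up
- plain_blank: loose plain aluminium blank without holes, otherwise the same size (60x130x6 mm), lying in the other lane; to be left alone. Origin: centre of its underside
- brush: bystander on the table, to be left alone: orange hand brush, 57x154x91 mm
- mug: bystander on the table, to be left alone: green and white mug, 101 mm high
- box_cutter: bystander on the table, to be left alone: yellow box cutter, 22x175x18 mm
- scraper: bystander on the table, to be left alone: wooden-handled scraper, 48x160x16 mm
- foam_offcut0: bystander on the table, to be left alone: short offcut of beige foam-covered pipe, 29x93x17 mm
Mind the look-alikes: they are no part of the job. What is shaped like the label_plate but turquoise or yellow is not meant.

How it is judged:
By the outcome, as a careful person would: the job done as asked, in the order asked, and still so for the second after the job is handed in, with the robot touching nothing.
It also fails if it takes over 40 s, if anything falls off the work surface, if the arm or the gripper's body presses on something with over 40 N, if the wrist force passes 120 N, or if a joint passes its speed limit or range.

ROBOT

A 6-joint arm with a two-finger parallel gripper is mounted at the origin on a cart in front of the work surface, level with it; the furniture and walls round the work are solid. World frame = base frame: x ahead of the robot, y to its left, z up, the work surface at z = 0. Lengths are in m, angles in degrees, forces in N, time in s.
With the tool pointing down it reaches from about 0.25 to 0.725 m from the base axis. Payload 9.7 kg.
Tool frame: the origin (TCP) lies midway between the tips of the shut fingers; the grasp point (between the pads) lies 19 mm behind it (bot.hold_point_z is the distance from the TCP to the grasp point, in m); z points along the fingers, y is the line along which they close (so a half turn about z gives the same grasp; the last joint's range is limited). The gripper opens to 85 mm and grips with 20 to 120 N. Pads are 22 mm wide; open, the fingers measure 114 mm over their backs; the gripper's body (76 mm by 85 mm) begins 54 mm behind the grasp point. The pads swing forward as they close: fully open they stand 13 mm farther back than shut.
Start: joints at [-65.604, 4.979, 10.078, 95.1, 0, 90], TCP at [0.227, -0.501, 0.231] pointing down, gripper open.
Joint ranges: [-179.16, 179.16], [-48.56, 103.87], [-65.8, 70.77], [-126.05, 130.52], [-82.76, 87.17], [-180, 180]. Speed limits (degrees/s): [127.2, 127.2, 147.25, 180, 180, 180].

INTERFACE

Orientations are given as [roll, pitch, yaw] about the fixed x, y, z axes, in that order (R = Rz(yaw) Ry(pitch) Rx(roll)).
In Python, from workcell import bot gives the robot as it stands.
- The arm moves only by the tool play_rows, never from a script. Its argument "steps" is a list that holds one entry, the list of rows, each a list of 4 numbers: the shift along the tool's x, y, z in m, then the turn about the tool's z in rad. In form: [[[tx, ty, tz, yaw], ...]]. A call has exactly 5 rows; each row shifts and turns the commanded pose from where the row before left it, along the tool's axes as they then stand; what a row does not reach is not made up. A row lasts 1/12 s, in which the tool goes at most 41.7 mm and 7.16 degrees, less where a joint would pass 70% of its speed; a pose out of reach is approached as far as the arm can. A call is refused whole if a number of a shift passes 0.0417 or a number of a turn 0.125, either way. A call with a gripper value outside its range is refused whole. "gripper" is the finger opening in m, from 0 to 0.0854, set as the call begins (left out, the last holds). The fingers move at their own pace and stop on an object; "squeeze" is the grip in N (left out, the last holds). Time passes only in rows, so rows that do not move let the fingers close, or fill a call up. It gives the time, the measured TCP pose, the force, the opening and the grip force at its end, in the units of the state.
- bot.get_obs(): the state, without advancing time (a new reading comes with each control period).
- bot.camera(name): name is "scene" or "top" or "wrist"; returns a dict with "img" (420x560x3 uint8, blue, green, red), "vfov" (degrees; the focal length in pixels is half the picture's height over the tangent of half this angle, whatever the lens; pixels are square), "cx", "cy" (the principal point, pixels), "xyz" and "attitude" of the camera in the world. Camera axes: x right, y down, z forward; pixel columns grow to the right and rows downward; lengths in m; the calibration is good to about 2 mm. A picture is of the moment at which its call begins. There is no depth.
- bot.job_done(): hands the job in; it is judged then, once.
The state is a dict: "time": time; "q": joint angles; "qd": joint speeds; "joint_efforts": joint torques, N m; "ee_pos": TCP position; "tcp_rot": TCP orientation; "wrist_force": force on the tool from outside, world axes, zero at the start; "torque": the same for the moment, N m; "opening": finger opening in m; "grasp_force": force on a finger pad.
Only numpy, scipy, OpenCV 4.12 (cv2) and the standard library are available. Lean on these libraries where they do the work, as an engineer would, in place of code of your own. Each camera call takes 0.05 s, during which the arm holds its last target. There are 200 camera calls.

## Working session

There is one attempt and no reset: what is moved stays moved. The work goes in short steps, Python scripts to look and compute and a tool call to move; the robot and the scene stay as the last step left them, time stands still between calls to the robot, and variables do not carry over. Pictures are saved under pics/ and viewed, at most 10 in all, crops included, and the job is handed in when it is done.

Besides the shell and the picture viewer there is one more tool, called after "Request:" as name([rows], argument=value, ...), one row to a line, values as JSON. play_rows: Moves the arm, as the interface text tells. Its arguments: {"type":"object","properties":{"steps":{"type":"array","items":{"type":"array","items":{"type":"array","items":{"type":"number"}}}},"gripper":{"type":"number"},"squeeze":{"type":"number"}},"required":["steps"]}

```bash
mkdir -p pics
cat > h.py <<'E'
import numpy as np,cv2
from scipy.spatial.transform import Rotation as R
from workcell import bot
def rot(c): return R.from_euler('xyz',c['attitude'],degrees=True).as_matrix()
def ray(c,u,v,z):
    f=c['img'].shape[0]/2/np.tan(np.radians(c['vfov'])/2)
    d=rot(c)@np.array([(u-c['cx'])/f,(v-c['cy'])/f,1]);p=np.array(c['xyz'])
    return p+d*(z-p[2])/d[2]
def proj(c,P):
    f=c['img'].shape[0]/2/np.tan(np.radians(c['vfov'])/2)
    q=rot(c).T@(np.array(P)-np.array(c['xyz']));return c['cx']+f*q[0]/q[2],c['cy']+f*q[1]/q[2]
E
python3 - <<'E'
from h import *
for n in('top','scene'):
    c=bot.camera(n);cv2.imwrite(f'pics/{n}0.png',c['img']);print(n,c['xyz'],c['attitude'],c['vfov'],c['cx'],c['cy'])
    np.save(f'pics/{n}0.npy',c,allow_pickle=True)
print(bot.get_obs())
E
```

```text
top [0.30713891 0.20212255 1.63953247] [-170.60278065   -0.57958588  -89.76833202] 48.18501036558191 277.7971623615109 213.21651926129275
scene [-0.40359134  0.85775177  0.91746215] [-126.06853852    1.2285539  -125.28882523] 55.336075210287504 280.6643913112289 211.71040746036434
{'time': 0.1, 'q': array([-6.56033695e+01,  5.00712813e+00,  1.00379759e+01,  9.51015661e+01,
       -2.05380109e-04,  9.00011591e+01]), 'qd': array([0.04122836, 0.0197927 , 0.09602263, 0.0523143 , 0.05554711,
       0.01974604]), 'joint_efforts': array([-4.21536095e-05, -5.21563339e+01,  4.65653050e+01,  1.60272099e-02,
       -6.76017663e-06,  2.74681423e-05]), 'ee_pos': array([ 0.22708289, -0.50068218,  0.23065274]), 'tcp_rot': array([-1.79929282e+02,  2.06810580e-04,  2.43954716e+01]), 'wrist_force': array([-0.27340867, -0.41965967,  0.2077304 ]), 'torque': array([-0.0137872 , -0.0237098 ,  0.01412372]), 'grasp_force': 0.0, 'opening': 0.08540194996794058}
```

View pics/top0.png

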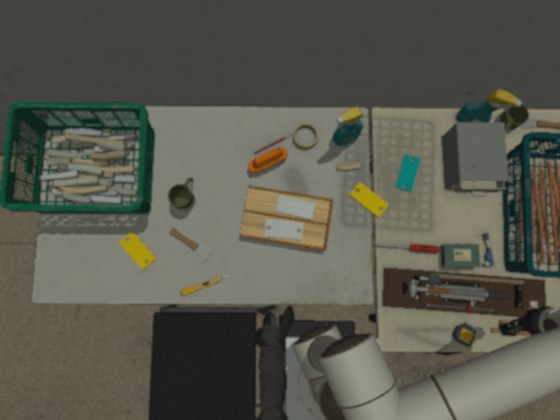

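View pics/scene0.png

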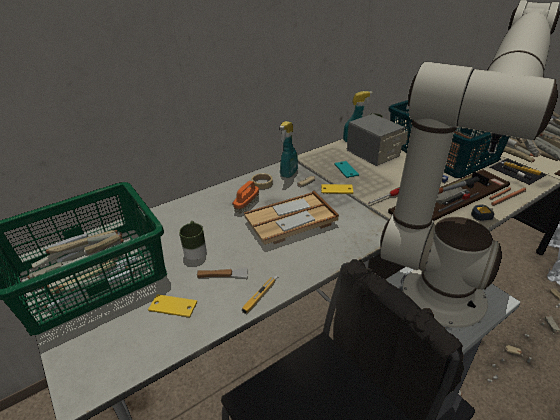

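Candidates in the top view: silver plate at (284,230), which seems to have holes; silver plate at (296,207), apparently plain; yellow look-alikes at (137,251) and (368,199); turquoise one at (407,172). I'll check with a close crop.

Run:
```python
from h import *
a=cv2.imread('pics/top0.png')[175:260,230:345];b=cv2.imread('pics/scene0.png')[180:255,235:350]
cv2.imwrite('pics/crop.png',np.vstack([cv2.resize(x,(575,int(x.shape[0]*5*575/575/ (x.shape[1]/115))),interpolation=cv2.INTER_CUBIC)[:299] if 0 else cv2.resize(x,(430,290),interpolation=cv2.INTER_CUBIC) for x in(a,b)]))
```

```text
(no output)
```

View pics/crop.png

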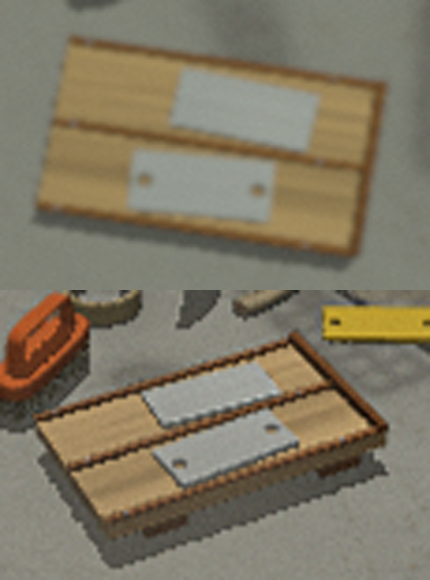

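The label plate is in the lane nearer the robot, with holes at crop (145,180) and (258,190). The blank in the far lane has none. The dark closing strip is at the right end (world -y), so the open end is on the left and the push goes towards +y.

```bash
cat >> h.py <<'E'
def rect(c,mask,z):
    cn=max(cv2.findContours(mask,cv2.RETR_EXTERNAL,cv2.CHAIN_APPROX_NONE)[0],key=cv2.contourArea)
    p=np.array([ray(c,u,v,z)[:2] for u,v in cn[:,0].astype(float)],np.float32)*1000
    (x,y),(w,h),a=cv2.minAreaRect(p)
    if w>h: w,h,a=h,w,a-90
    return np.round([x,y,w,h,a],1)   # a: deg, turn of the long axis from world y
def look(c):
    hsv=cv2.cvtColor(c['img'],cv2.COLOR_BGR2HSV);M=np.zeros((420,560),np.uint8)
    wood=((hsv[...,1]>75)&(hsv[...,0]<25)).astype(np.uint8)
    M[178:258,232:340]=1;wood*=M
    wood=cv2.morphologyEx(wood,cv2.MORPH_OPEN,np.ones((3,3)))
    cn=max(cv2.findContours(wood,cv2.RETR_EXTERNAL,cv2.CHAIN_APPROX_NONE)[0],key=cv2.contourArea)
    full=cv2.drawContours(np.zeros_like(wood),[cn],-1,1,-1)
    pl=((hsv[...,1]<50)).astype(np.uint8)*full
    pl=cv2.morphologyEx(pl,cv2.MORPH_OPEN,np.ones((3,3)))
    return full,pl
E
python3 - <<'E'
from h import *
c=np.load('pics/top0.npy',allow_pickle=True).item()
full,pl=look(c)
print('rest',rect(c,full,.045))
n,l,s,_=cv2.connectedComponentsWithStats(pl)
for i in range(1,n):
    if s[i,4]>100: print(s[i],rect(c,(l==i).astype(np.uint8),.046))
for u,v in((248.7,186.1),(240.2,237.2),(333,199.9),(325,248.9)): print(ray(c,u,v,.045)*1000)
for u,v in((145,180),(258,190)): print('hole',ray(c,230+u/3.739,175+v/3.412,.046)*1000)
cv2.imwrite('pics/m.png',cv2.resize(np.hstack([full[170:265,230:345]*127+pl[170:265,230:345]*127]),None,fx=4,fy=4))
E
```

```text
rest [557.3 157.4 182.5 298.   -9.2]
[276 195  39  24 644] [594.  127.9  60.1 129.8 -12.7]
[264 219  39  21 655] [516.5 167.9  61.1 130.2  -5.2]
[665.97809281 288.49373125  45.        ]
[487.47898063 314.93769337  45.        ]
[618.9318251   -3.87669596  45.        ]
[448.96716405  25.95269502  45.        ]
hole [520.35016276 217.71533389  46.        ]
hole [510.80004037 114.29822182  46.        ]
```

View pics/m.png

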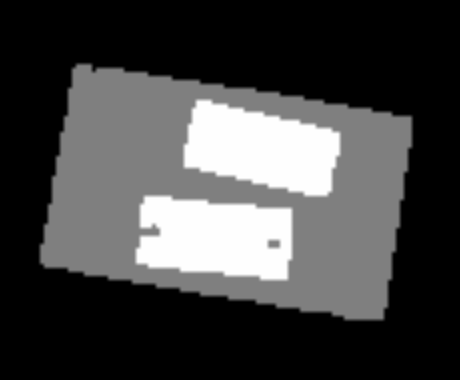

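Request:
play_rows([
  [[0.0243,-0.0204,0,0],[0.0243,-0.0204,0,0],[0.0243,-0.0204,0,0],[0.0243,-0.0204,0,0],[0.0243,-0.0204,0,0]],
], gripper=0.03)

```text
time: 0.52
ee_pos: [0.2959, -0.3564, 0.2309]
tcp_rot: [-180.0, 0.0, 24.4]
wrist_force: [0.5, 0.1, -0.2]
opening: 0.0301
grasp_force: 0.0
```

Request:
play_rows([
  [[0.0243,-0.0204,0,0],[0.0243,-0.0204,0,0],[0.0243,-0.0204,0,0],[0.0243,-0.0204,0,0],[0.0243,-0.0204,0,0]],
])

```text
time: 0.93
ee_pos: [0.3644, -0.2132, 0.2311]
tcp_rot: [-180.0, 0.0, 24.4]
wrist_force: [0.3, -0.5, 0.7]
opening: 0.0303
grasp_force: 0.0
```

Request:
play_rows([
  [[0.0243,-0.0204,0,0],[0.0243,-0.0204,0,0],[0.0243,-0.0204,0,0],[0.0243,-0.0204,0,0],[0.0243,-0.0204,0,0]],
])

```text
time: 1.35
ee_pos: [0.433, -0.07, 0.2311]
tcp_rot: [-180.0, 0.0, 24.4]
wrist_force: [-0.8, 0.2, -0.6]
opening: 0.0298
grasp_force: 0.0
```

Request:
play_rows([
  [[0.0243,-0.0204,0,0],[0.0243,-0.0204,0,0],[0.0243,-0.0204,0,0],[0.0243,-0.0204,0,0],[0.0243,-0.0204,0,0]],
])

```text
time: 1.77
ee_pos: [0.5015, 0.0731, 0.231]
tcp_rot: [-180.0, 0.0, 24.4]
wrist_force: [1.0, -0.1, -0.4]
opening: 0.0299
grasp_force: 0.0
```

Request:
play_rows([
  [[0,0,0,-0.124],[0,0,0,-0.124],[0,0,0,-0.124],[0,0,0,-0.124],[0,0,0,-0.124]],
])

```text
time: 2.18
ee_pos: [0.5011, 0.0716, 0.2308]
tcp_rot: [-180.0, 0.0, 60.3]
wrist_force: [-0.6, -0.3, -0.5]
opening: 0.0301
grasp_force: 0.0
```

Request:
play_rows([
  [[0,0,0,-0.124],[0,0,0,-0.124],[0,0,0,-0.124],[0,0,0,0],[0,0,0,0]],
])

```text
time: 2.6
ee_pos: [0.5012, 0.0714, 0.231]
tcp_rot: [-180.0, 0.0, 81.0]
wrist_force: [0.1, -0.0, 0.1]
opening: 0.0303
grasp_force: 0.0
```

Request:
play_rows([
  [[0,0,0.026,0],[0,0,0.026,0],[0,0,0.026,0],[0,0,0.026,0],[0,0,0.026,0]],
])

```text
time: 3.02
ee_pos: [0.501, 0.0714, 0.1]
tcp_rot: [-180.0, 0.0, 81.0]
wrist_force: [-0.1, -0.9, 1.0]
opening: 0.0301
grasp_force: 0.0
```

Run:
```python
from h import *
c=bot.camera('wrist');cv2.imwrite('pics/w1.png',c['img']);np.save('pics/w1.npy',c,allow_pickle=True)
print(c['xyz'],c['attitude'],bot.get_obs()['ee_pos'])
y=np.array([.155,.988]);x=np.array([.988,-.155])
for lx,ly,z in((0,-140,50),(-82,-140,40),(-4,-140,40),(-43,-140,50),(-43,-61,46),(0,0,45),(-86,0,45)):
    P=[*(np.array([557,157])+lx*x+ly*y),z];print(lx,ly,z,np.round(proj(c,np.array(P)/1000)))
```

```text
[0.51300732 0.13742087 0.24270877] [ 1.64754046e+02  6.58509842e-02 -9.08326008e+00] [0.4988964  0.07107749 0.09466548]
0 -140 50 [339. 300.]
-82 -140 40 [218. 293.]
-4 -140 40 [330. 293.]
-43 -140 50 [274. 301.]
-43 -61 46 [274. 182.]
0 0 45 [349.  76.]
-86 0 45 [197.  76.]
```

View pics/w1.png

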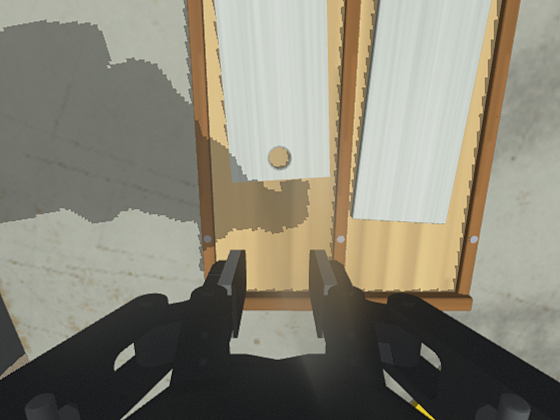

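The wrist view shows the two-hole plate ahead of the fingers. Its hole is at (279,157) and its trailing edge at row 180. The finger tips at (232,255) and (320,255) are centred in the lane, between the ribs at columns 205 and 340. Predictions match to about 2 px, so I'll descend.

Request:
play_rows([
  [[0,0,0.02,0],[0,0,0.02,0],[0,0,0.006,0],[0,0,0.003,0],[0,0,0,0]],
])

```text
time: 3.48
ee_pos: [0.5013, 0.0714, 0.0527]
tcp_rot: [-180.0, 0.0, 81.2]
wrist_force: [-0.4, -0.6, 0.9]
opening: 0.0298
grasp_force: 0.0
```

Request:
play_rows([
  [[0,0,0.001,0],[0,0,0.001,0],[0,0,0.001,0],[0,0,0,0],[0,0,0,0]],
])

```text
time: 3.9
ee_pos: [0.5014, 0.0714, 0.0496]
tcp_rot: [180.0, -0.0, 81.2]
wrist_force: [-0.2, -0.5, -0.0]
opening: 0.03
grasp_force: 0.0
```

Request:
play_rows([
  [[0,0,0.002,0],[0,0,0.002,0],[0,0,0.001,0],[0,0,0.001,0],[0,0,0,0]],
])

```text
time: 4.32
ee_pos: [0.5011, 0.0714, 0.043]
tcp_rot: [-180.0, 0.0, 81.2]
wrist_force: [0.3, -0.5, 0.2]
opening: 0.0298
grasp_force: 0.0
```

Request:
play_rows([
  [[0,0,0.0005,0],[0,0,0.0005,0],[0,0,0,0],[0,0,0,0],[0,0,0,0]],
])

```text
time: 4.73
ee_pos: [0.5013, 0.0714, 0.0423]
tcp_rot: [180.0, -0.0, 81.2]
wrist_force: [0.1, 0.4, -0.1]
opening: 0.0301
grasp_force: 0.0
```

Request:
play_rows([
  [[0,0,0.0005,0],[0,0,0.0005,0],[0,0,0,0],[0,0,0,0],[0,0,0,0]],
])

```text
time: 5.15
ee_pos: [0.5012, 0.0714, 0.0413]
tcp_rot: [-180.0, 0.0, 81.2]
wrist_force: [-0.1, 0.7, 0.8]
opening: 0.0302
grasp_force: 0.0
```

Request:
play_rows([
  [[0,0,0.0005,0],[0,0,0.0005,0],[0,0,0,0],[0,0,0,0],[0,0,0,0]],
])

```text
time: 5.57
ee_pos: [0.5012, 0.0714, 0.0403]
tcp_rot: [-180.0, 0.0, 81.2]
wrist_force: [0.6, -0.7, 1.1]
opening: 0.0298
grasp_force: 0.0
```

Request:
play_rows([
  [[0,0,0.0005,0],[0,0,0.0005,0],[0,0,0,0],[0,0,0,0],[0,0,0,0]],
])

```text
time: 5.98
ee_pos: [0.5014, 0.0715, 0.0396]
tcp_rot: [180.0, -0.0, 81.2]
wrist_force: [-1.1, -1.0, 4.3]
opening: 0.0299
grasp_force: 2.5
```

Request:
play_rows([
  [[0,0,-0.002,0],[0.003,0,0,0],[0.004,0,0,0],[0.004,0,0,0],[0.004,0,0,0]],
])

```text
time: 6.4
ee_pos: [0.5036, 0.0868, 0.0411]
tcp_rot: [-180.0, -0.0, 81.2]
wrist_force: [-0.6, 0.2, -0.1]
opening: 0.0299
grasp_force: 0.0
```

Request:
play_rows([
  [[0.003,0,0,0],[0.003,0,0,0],[0.003,0,0,0],[0.003,0,0,0],[0.003,0,0,0]],
])

```text
time: 6.82
ee_pos: [0.5058, 0.1013, 0.0412]
tcp_rot: [-180.0, 0.0, 81.2]
wrist_force: [-0.7, -0.5, 0.7]
opening: 0.03
grasp_force: 0.2
```

Request:
play_rows([
  [[0.005,0,0,0],[0.005,0,0,0],[0.005,0,0,0],[0.005,0,0,0],[0.005,0,0,0]],
])

```text
time: 7.23
ee_pos: [0.5097, 0.1263, 0.0413]
tcp_rot: [180.0, -0.0, 81.2]
wrist_force: [-0.1, -0.4, -0.8]
opening: 0.0298
grasp_force: 0.3
```

Run:
```python
from h import *
c=bot.camera('wrist');cv2.imwrite('pics/w2.png',c['img'])
```

```text
(no output)
```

View pics/w2.png

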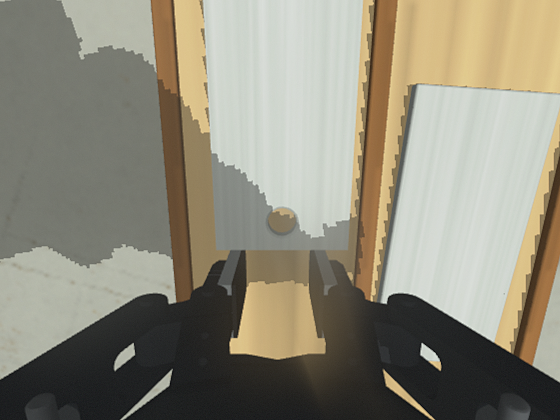

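The plate is now square to the lane, with its trailing edge at row 248 against both fingertips and its hole at (282,220). I'll keep pushing.

Request:
play_rows([
  [[0.005,0,0,0],[0.005,0,0,0],[0.005,0,0,0],[0.005,0,0,0],[0.005,0,0,0]],
])

```text
time: 7.7
ee_pos: [0.5136, 0.151, 0.0413]
tcp_rot: [180.0, -0.0, 81.2]
wrist_force: [0.8, -0.9, 0.1]
opening: 0.0303
grasp_force: 0.4
```

Request:
play_rows([
  [[0.005,0,0,0],[0.005,0,0,0],[0.005,0,0,0],[0.005,0,0,0],[0.005,0,0,0]],
])

```text
time: 8.12
ee_pos: [0.5173, 0.1757, 0.0413]
tcp_rot: [180.0, 0.0, 81.2]
wrist_force: [0.1, -0.2, 0.7]
opening: 0.0299
grasp_force: 0.4
```

Request:
play_rows([
  [[0.005,0,0,0],[0.005,0,0,0],[0.005,0,0,0],[0.004,0,0,0],[0.003,0,0,0]],
])

```text
time: 8.53
ee_pos: [0.5207, 0.1974, 0.0413]
tcp_rot: [-180.0, -0.0, 81.2]
wrist_force: [0.1, -0.6, 0.5]
opening: 0.0299
grasp_force: 0.5
```

Run:
```python
from h import *
a=[]
for n in('wrist','top'):
    c=bot.camera(n);np.save(f'pics/{n}3.npy',c,allow_pickle=True);a.append(c['img'])
cv2.imwrite('pics/w3.png',np.hstack([cv2.resize(a[0],(400,300)),cv2.resize(a[1][175:260,220:335],(400,300),interpolation=cv2.INTER_CUBIC)]))
```

```text
(no output)
```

View pics/w3.png

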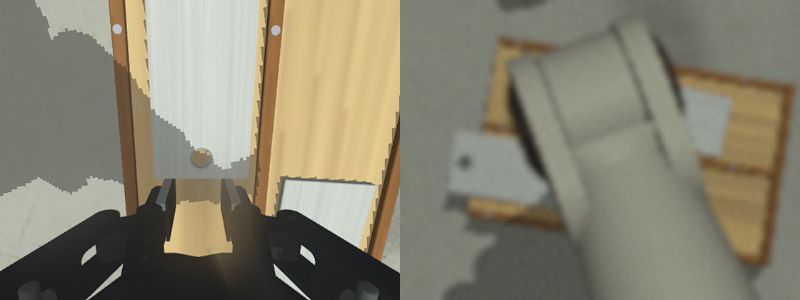

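```bash
cat >> h.py <<'E'
def measure(c):
    hsv=cv2.cvtColor(c['img'],cv2.COLOR_BGR2HSV).astype(int)
    y=np.array([.155,.988]);x=np.array([.988,-.155]);O=np.array([557,157])
    f=lambda lx,ly,z:proj(c,np.append(O+lx*x+ly*y,z)/1000)
    # brightness/saturation profiles along the lane; sampled at plate-top / rib-floor height
    def prof(lx,z):
        r=np.arange(100,230,1.)
        m=np.array([f(lx,l,z) for l in r],np.float32)
        return r,cv2.remap(hsv.astype(np.float32),m[None,:,0],m[None,:,1],cv2.INTER_LINEAR)[0]
    for lx in(-62,-55,-31,-24):
        r,p=prof(lx,46);s=p[:,2];g=np.diff(cv2.GaussianBlur(s[None],(5,1),0)[0]);k=np.argmin(g[30:])+30;print('plate end',lx,r[k])
    for lx in(-78,10,25,40,60,75):
        r,p=prof(lx,40);s=p[:,1];g=np.diff(cv2.GaussianBlur(s[None],(5,1),0)[0]);print('rest end',lx,r[np.argmin(g)])
E
python3 - <<'E'
from h import *
c=np.load('pics/top3.npy',allow_pickle=True).item()
measure(c)
E
```

```text
plate end -62 173.0
plate end -55 174.0
plate end -31 158.0
plate end -24 174.0
rest end -78 153.0
rest end 10 151.0
rest end 25 151.0
rest end 40 150.0
rest end 60 150.0
rest end 75 149.0
```

Request:
play_rows([
  [[0.005,0,0,0],[0.004,0,0,0],[0.003,0,0,0],[0.002,0,0,0],[0.002,0,0,0]],
])

```text
time: 9.05
ee_pos: [0.523, 0.213, 0.0413]
tcp_rot: [-180.0, 0.0, 81.2]
wrist_force: [-1.0, -0.8, 0.3]
opening: 0.03
grasp_force: 0.3
```

Request:
play_rows([
  [[0,0,0,0],[-0.003,0,0,0],[-0.007,0,0,0],[-0.01,0,0,0],[0,0,-0.01,0]],
])

```text
time: 9.47
ee_pos: [0.5186, 0.1908, 0.0498]
tcp_rot: [-179.8, 0.1, 81.2]
wrist_force: [-0.3, 0.9, -0.2]
opening: 0.03
grasp_force: 0.0
```

Request:
play_rows([
  [[0,0,-0.035,0],[0,0,-0.035,0],[-0.02,0.0,-0.035,0],[-0.03,0.0,-0.02,0],[-0.04,0,0,0]],
])

```text
time: 9.88
ee_pos: [0.5078, 0.1044, 0.1822]
tcp_rot: [179.6, -0.2, 81.4]
wrist_force: [2.3, 0.1, 0.8]
opening: 0.0303
grasp_force: 0.0
```

Request:
play_rows([
  [[-0.04,0,0,0],[-0.04,0,0,0],[-0.04,0,0,0],[-0.04,0,0,0],[-0.04,0,0,0]],
])

```text
time: 10.3
ee_pos: [0.4749, -0.0957, 0.1775]
tcp_rot: [179.9, 0.0, 81.2]
wrist_force: [-0.4, 0.2, -0.5]
opening: 0.0301
grasp_force: 0.0
```

Run:
```python
from h import *
c=bot.camera('top');np.save('pics/top4.npy',c,allow_pickle=True);s=bot.camera('scene')['img']
measure(c);full,pl=look(c)
hsv=cv2.cvtColor(c['img'],cv2.COLOR_BGR2HSV)
cv2.imwrite('pics/f4.png',np.vstack([cv2.resize(c['img'][175:260,220:335],(430,290),interpolation=cv2.INTER_CUBIC),cv2.resize(s[180:255,235:350],(430,290),interpolation=cv2.INTER_CUBIC)]))
```

```text
plate end -62 191.0
plate end -55 190.0
plate end -31 172.0
plate end -24 194.0
rest end -78 153.0
rest end 10 151.0
rest end 25 150.0
rest end 40 150.0
rest end 60 150.0
rest end 75 149.0
```

View pics/f4.png

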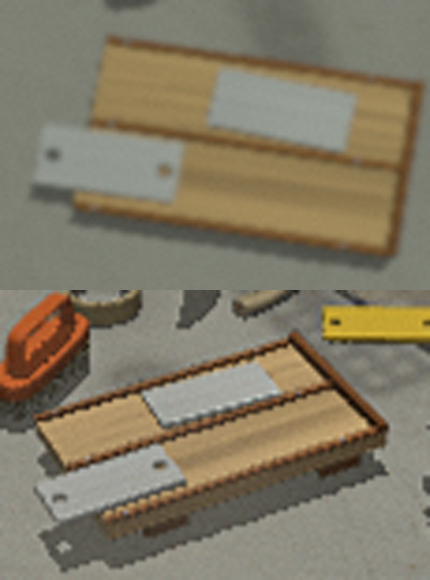

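The plate sticks out of the open end, flat. Its hole line at (52,155)–(165,171) lies parallel to the middle rib, about 8.8° against 8.5° in the image. The overhang measures about 40 mm, the blank hasn't moved and the arm is clear.

```bash
python3 -c "
from workcell import bot
print(bot.job_done())"
```

```text
the job is handed in; nothing more can be done
None
```

The two-hole label plate now sticks out about 40 mm past the rest's open end, flat and in line with its lane; the blank did not move, the arm touched only the plate and (lightly) the lane floor, and the job is handed in (about 10 s used).

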